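# Take the battery pack out of the field oscilloscope

## Robot

A 7-joint arm with a two-finger parallel gripper is mounted at the origin on a cart in front of the work surface, level with it; the furniture and walls round the work are solid. World frame = base frame: x ahead of the robot, y to its left, z up, the work surface at z = 0. Lengths are in mm, angles in rad, forces in N, time in s.
With the tool pointing down it reaches from about 425 to 825 mm from the base axis. Payload 3.6 kg.
Tool frame: the origin (TCP) lies at the very end of the fingers, on their centre line; the grasp point (between the pads) lies 19 mm behind it; z points along the fingers, y is the line along which they close (so a half turn about z gives the same grasp; the last joint's range is limited). The gripper opens to 85 mm and grips with 20 to 120 N. Pads are 22 mm wide; open, the fingers measure 114 mm over their backs; the gripper's body (76 mm by 85 mm) begins 54 mm behind the grasp point. The pads swing forward as they close: fully open they stand 13 mm farther back than shut.
Start: joints at [1.315, 0.615, -0.013, 1.423, 0.008, 1.103, -0.04], TCP at [148.073, -632.88, 231.297] pointing down, gripper open.
Joint ranges: [-3.12, 3.12], [-0.3, 2.06], [-1.34, 1.32], [0.26, 2.42], [-1.36, 4.5], [0.01, 1.98], [-2.84, 2.84]. Speed limits (rad/s): [2.79, 2.79, 3.14, 3.14, 3.14, 3.14, 3.14].

## Interface

Orientations are given as a unit quaternion [w, x, y, z].
In Python, from plant import state, grab_frame, camera_params, finish_job gives the robot as it stands. The module is installed in compiled form; this text tells all that it offers.
- The arm moves only by the shell command python3 -m inch 'ROWS' [OPENING] [FORCE]. ROWS is JSON, one flat list of numbers, 6 for each row, row after row: the shift along the world's x, y, z in mm, then the turn, a rotation vector about the world's x, y, z in rad. A call has exactly 8 rows; each row is the pose to reach, as a shift and turn from the pose commanded when the call began; what a row does not reach only later rows make up. A row lasts 1/12 s, in which the tool goes at most 41.7 mm and 7.16 degrees, less where a joint would pass 70% of its speed; a pose out of reach is approached as far as the arm can. A call with a gripper value outside its range is refused whole. OPENING is the opening, from 0 (shut) to 1 (fully open), set as the call begins (- or left out, the last holds). The fingers move at their own pace and stop on an object; FORCE is the grip in N (left out, the last holds). Time passes only in rows, so rows that repeat a pose let the fingers close, or fill a call up. It gives the time, the measured TCP pose, the force, the opening and the grip force at its end, in the units of the state.
- state(): the state, without advancing time (a new reading comes with each control period).
- grab_frame(name): name is "side" or "top"; returns (picture, depth): 384x512x3 uint8, blue, green, red; 384x512 float32, mm along the optical axis (not along the pixel's ray), 0 where there is no reading.
- camera_params(name): a dict with "fx", "fy", "cx", "cy" (pixels), "world_to_cam" (4x4, takes a point from world to camera coordinates). Camera axes: x right, y down, z forward; pixel columns grow to the right and rows downward; lengths in mm; the calibration is good to about 2 mm. A picture is of the moment at which its call begins. camera_params takes no time and is no camera call.
- finish_job(): hands the job in; it is judged then, once.
The state is a dict: "time_s": time; "qpos": joint angles; "joint_velocities": joint speeds; "joint_torque": joint torques, N m; "position": TCP position; "ee_rot": TCP orientation; "contact_force": force on the tool from outside, world axes, zero at the start; "torque": the same for the moment, N m; "opening": opening from 0.0 (shut) to 1.0 (fully open); "gripper_force": force on a finger pad.
Only numpy, scipy, OpenCV 4.12 (cv2) and the standard library are available. Lean on these libraries where they do the work, as an engineer would, in place of code of your own. Each camera call takes 0.05 s, during which the arm holds its last target. There are 200 camera calls.

## Task

The handheld oscilloscope lies on its screen. Slide the small flush lock in its finger recess to the other end of its slot, push the battery cover fully open, then lift the battery pack out by its grip rib and set it down, not dropped, flat and rib up, lengthwise in the empty parts tray. Leave the side cutters and the screwdriver where they lie.

Things in the scene. Friction and masses are not known exactly. Their poses are not given: they have to be found in the camera images.
- scope: handheld oscilloscope lying screen down, fixed; grey shell 170 (x) x 236 (y) mm, black rubber corners, metal probe sockets on its +y end. Origin: centre of its underside; upper face flat at z 58 mm. Two black guide rails along y at x = +-56 to +-67 mm stand 8 mm above the face, y = -62 to +104 mm.
- bay (a point): centre of the battery bay's floor (x 0, y -18, z 16 mm of the oscilloscope): a well 106 (x) x 68 (y) mm, 42 mm deep below the upper face, under the cover; axes as the oscilloscope's.
- recess (a point): centre of the lock's finger recess at the level of the upper face (x -4, y -92, z 58 mm of the oscilloscope, same axes). The recess is 56 (x) x 32 (y) mm and 7 mm deep. A small white dot on the face beside it marks the open (+x) end.
- lock_knob (a point): centre of the top of the lock's black ribbed knob, 8 (x) x 15 (y) mm, which rises 7 mm from the recess floor to the level of the upper face; push its side with a fingertip lowered into the recess. Locked, it leaves about 30 mm of empty recess on its -x side.
- lock (a joint): travel of the lock along the oscilloscope's +x axis, m: 0 locked, 0.012 open (end stop). About 1.5 N of friction; it stays where it is left. Its bolt stops the cover from moving until the lock is open.
- cover_bar (a point): centre of the top of the raised thumb bar on the battery cover, 46 (x) x 8 (y) mm; its top is 11 mm, the cover plate 4 mm above the upper face. With the cover shut the bar stands at x 0, y -50 mm in the oscilloscope's frame. The grey cover is 119 (x) x 82 (y) mm, its edge 10 mm to -y of the bar's centre.
- cover (a joint): travel of the battery cover along the oscilloscope's +y axis, m: 0 shut, 0.076 fully open (end stop), where the bay is wholly free. About 2 N of friction; it stays where it is left.
- pack: battery pack on the bay's floor, axes along the bay's, 3 mm clearance all round: black block 100 (x) x 62 (y) x 26 mm with a grip rib in the middle of its top, 14 (x) x 40 (y) mm and 12 mm high, so the rib's top is at z 38 mm. Origin: centre of its underside. About 0.2 kg. Grip the rib across its x faces.
- tray: empty black parts tray, loose, 158 (x) x 118 (y) mm over the rim, 49 mm high, inside 144 x 104 mm, its floor 28 mm above its origin (centre of its underside). The pack fits lengthwise, its x along the tray's x, either way round.
- side_cutters: side cutters with red handles, 47 x 130 x 14 mm, on the worktop to the right of the tray; leave alone
- driver: small black screwdriver, 12 x 154 x 12 mm, on the worktop to the left of the oscilloscope; leave alone

How it is judged (in metres and radians):
On the way, in this order (a step that is already met when the one before it is completed fails the run):
1. the lock has been slid to its open end (value of joint lock above 0.01 m), for 0.1 s.
2. the battery cover has been pushed fully open (value of joint lock above 0.01 m and value of joint cover above 0.07 m), for 0.1 s.
At the end, for the whole second after the job is handed in: lock at its open end (over 10 of 12 mm), cover fully open (over 70 of 76 mm), the pack at rest flat on the floor of the tray, rib up (within 0.1 rad), lengthwise (within 0.35 rad) and within 35 mm of the tray's middle, the tray standing flat on the worktop (all of step 2 and horizontal distance between pack and tray below 0.035 m and z of pack in the frame of tray between 0.024 and 0.032 m and angle between each of pack, tray's own z axis and vertical below 0.1 rad and height (world z) of tray below 0.01 m and angle between the x axis of pack and the x axis of tray, either way round below 0.35 rad and linear speed of pack below 0.02 m/s); the robot touches nothing.
It fails at once if the pack was let go over the tray more than 20 mm above its floor (horizontal distance between pack and tray below 0.09 m and z of pack in the frame of tray above 0.048 m and contact force between the fingers and pack below 0.05 N).
It fails at once if the side cutters moved more than 30 mm (distance of side_cutters from where it was at the start of the episode above 0.03 m).
It fails at once if the screwdriver moved more than 30 mm (distance of driver from where it was at the start of the episode above 0.03 m).
It also fails if it takes over 48 s, if anything falls off the work surface, if the arm or the gripper's body presses on something with over 40 N, if the wrist force passes 120 N, or if a joint passes its speed limit or range.

## Working session

There is one attempt and no reset: what is moved stays moved. The work goes in short steps, Python scripts to look and compute and a shell command to move; the robot and the scene stay as the last step left them, time stands still between calls to the robot, and variables do not carry over. Pictures are saved under pics/ and viewed, at most 10 in all, crops included, and the job is handed in when it is done.

```bash
mkdir -p pics
cat > h.py <<'E'
import numpy as np, cv2
from plant import *
def grab(n,tag):
    p,d=grab_frame(n); cv2.imwrite(f'pics/{tag}.png',p); np.save(f'pics/{tag}.npy',d); return p,d
def pts(n,d):
    c=camera_params(n); v,u=np.mgrid[:384,:512]
    P=np.stack([(u-c['cx'])/c['fx']*d,(v-c['cy'])/c['fy']*d,d,np.ones_like(d)],-1)
    return (P@np.linalg.inv(c['world_to_cam']).T)[...,:3]
E
python3 - <<'E'
from h import *
grab('top','t0');grab('side','s0')
for n in('top','side'):
    c=camera_params(n);print(n,c['fx'],np.round(np.linalg.inv(c['world_to_cam']),2).tolist())
s=state();print(s['time_s'],s['position'],s['ee_rot'],s['opening'])
E
```

```text
top 440.3335260731306 [[0.02, -0.99, 0.16, 285.5], [-1.0, -0.02, 0.0, 73.79], [0.0, -0.16, -0.99, 1258.9], [0.0, 0.0, 0.0, 1.0]]
side 384.090992166587 [[0.99, -0.05, 0.14, 344.47], [-0.15, -0.47, 0.87, -855.59], [0.02, -0.88, -0.47, 593.44], [0.0, 0.0, 0.0, 1.0]]
0.1 [ 147.95036534 -632.2142327   230.24308833] [-1.16290988e-03  9.93397046e-01  1.14721133e-01 -1.37214579e-04] 1.0005336541264342
```

View pics/t0.png

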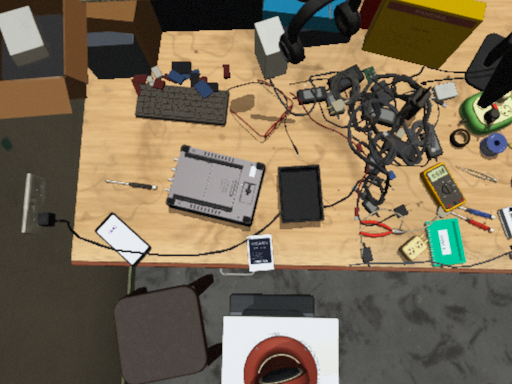

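View pics/s0.png

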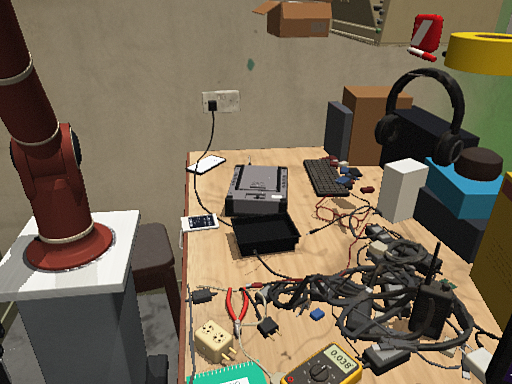

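Run:
```python
from h import *
p=cv2.imread('pics/t0.png');d=np.load('pics/t0.npy');P=pts('top',d)
c=p[135:235,155:335];cv2.imwrite('pics/c0.png',cv2.resize(c,None,fx=4.4,fy=4.4,interpolation=cv2.INTER_CUBIC))
m=np.zeros(d.shape,bool);m[135:235,155:335]=1
X=P[...,0];Y=P[...,1];Z=P[...,2]
print(np.histogram(Z[m],bins=np.arange(-10,90,4)))
for nm,lo,hi,u0,u1 in(('face',50,80,155,275),('tray rim',35,60,272,335),('tray all',14,60,272,335)):
    k=m&(Z>lo)&(Z<hi);k[:,:u0]=0;k[:,u1:]=0
    n,l,s,_=cv2.connectedComponentsWithStats(k.astype(np.uint8));i=1+np.argmax(s[1:,4]);q=l==i
    r=cv2.minAreaRect(np.stack([X[q],Y[q]],1).astype(np.float32));print(nm,q.sum(),r,s[i])
```

```text
(array([  38, 1269, 5416, 2886,  278,  120,   83,   45,  241,  987,  618,
         87,   67,   90,  309,  397, 1180, 2181, 1174,  401,   63,    1,
          0,    0]), array([-10,  -6,  -2,   2,   6,  10,  14,  18,  22,  26,  30,  34,  38,
        42,  46,  50,  54,  58,  62,  66,  70,  74,  78,  82,  86]))
face 5172 ((510.5390930175781, 186.34188842773438), (243.02452087402344, 177.90562438964844), 77.36234283447266) [ 166  144  100   81 5172]
tray rim 545 ((489.7218017578125, -50.56487274169922), (158.38902282714844, 118.4383316040039), 4.728573322296143) [278 164  47  59 545]
tray all 2385 ((491.1528625488281, -67.94062805175781), (158.3323516845703, 153.25347900390625), 4.623950004577637) [ 278  164   57   59 2385]
```

View pics/c0.png

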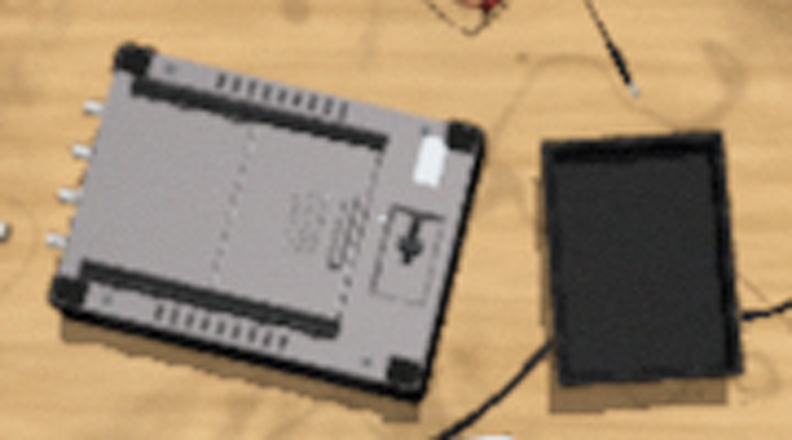

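```bash
cat > fit.py <<'E'
from h import *
from scipy.optimize import least_squares
C=camera_params('top')
def proj(w):
    q=np.c_[w,np.ones(len(w))]@C['world_to_cam'].T
    return np.c_[q[:,0]/q[:,2]*C['fx']+C['cx'],q[:,1]/q[:,2]*C['fy']+C['cy']]
def pose(p,l):
    c,s=np.cos(p[2]),np.sin(p[2]); return np.c_[c*l[:,0]-s*l[:,1]+p[0],s*l[:,0]+c*l[:,1]+p[1],l[:,2]]
E
python3 - <<'E'
from fit import *
L=np.array([[67,-62,66],[56,-62,66],[67,104,66],[-56,104,66],[-67,104,66],[-56,-62,66],[-67,-62,66],
[24,-76,58],[24,-108,58],[-32,-76,58],[-32,-108,58]],float)
px=np.array([[388,135],[383,150],[133,78],[82,262],[79,278],[340,320],[335,337],[390,205],[440,215],[372,292],[425,303]],float)
px=(px+.5)/4.4-.5+[155,135]
f=lambda p:(proj(pose(p,L))-px).ravel()
r=least_squares(f,[510,186,-.22],loss='soft_l1');print(r.x,np.round(r.fun.reshape(-1,2),1).tolist())
s=r.x
T=np.array([[79,59,49],[79,-59,49],[-79,59,49],[-79,-59,49]],float)
tp=(np.array([[542,142],[720,132],[562,383],[742,373]],float)+.5)/4.4-.5+[155,135]
r=least_squares(lambda p:(proj(pose(p,T))-tp).ravel(),[490,-50,.08]);print(r.x,np.round(r.fun,1))
for n,l in dict(knob=[2,-92,58],side=[-17,-92,58],bar=[0,-50,69],baropen=[0,26,69],bay=[0,-18,38]).items(): print(n,pose(s,np.array([l],float)),proj(pose(s,np.array([l],float))))
E
```

```text
[ 5.09062736e+02  1.87719928e+02 -2.08318856e-01] [[-0.3, -0.5], [-0.1, -0.1], [-0.3, -0.6], [0.0, -0.0], [-0.3, 0.2], [0.2, 0.3], [0.4, 0.4], [0.6, 0.1], [0.5, 0.4], [0.0, -0.2], [-0.7, -0.1]]
[ 4.89035165e+02 -4.95218014e+01  8.40137648e-02] [-0.6 -0.4  0.7 -0.7 -1.   0.8  0.8  0.3]
knob [[491.9924797   97.29533833  58.        ]] [[247.6757761  190.21959604]]
side [[473.40326001 101.22483083  58.        ]] [[246.10406124 196.82752864]]
bar [[498.72196632 138.80092843  69.        ]] [[232.552066   186.83445829]]
baropen [[514.43993634 213.15780719  69.        ]] [[205.69657987 180.69620879]]
bay [[505.34005896 170.10908791  38.        ]] [[222.05504342 186.26193391]]
```

```bash
python3 -m inch '[20,20,5,0,0,-0.05, 49,49,10,0,0,-0.1, 78,78,15,0,0,-0.16, 107,107,20,0,0,-0.22, 136,136,20,0,0,-0.28, 165,165,20,0,0,-0.33, 194,194,20,0,0,-0.39, 223,223,20,0,0,-0.44]' 0 40
python3 -m inch '[27,29,0,0,0,0, 54,58,0,0,0,0, 78,90,0,0,0,0, 95,125,0,0,0,0, 100,166,0,0,0,0, 100,207,0,0,0,0, 100,248,0,0,0,0, 100,289,0,0,0,0]'
```

```text
time_s: 0.77
position: [372.0, -408.0, 251.0]
ee_rot: [-0.0, 0.994, -0.106, -0.0]
contact_force: [0.8, -1.0, 0.1]
opening: 0.005
gripper_force: 0.0
time_s: 1.43
position: [470.5, -118.8, 250.9]
ee_rot: [-0.0, 0.994, -0.105, -0.0]
contact_force: [0.6, 0.4, -0.1]
opening: 0.005
gripper_force: 0.0
```

```bash
python3 -m inch '[1,30,-10,0,0,0, 2,65,-25,0.04,-0.008,0, 3,100,-45,0.1,-0.021,0, 4,135,-65,0.16,-0.034,0, 4,170,-85,0.22,-0.046,0, 4,200,-110,0.27,-0.057,0, 4,222,-135,0.2935,-0.062,0, 4,229,-155,0.2935,-0.062,0]'
python3 - <<'E'
from h import *
p,d=grab('side','s1');cv2.imwrite('pics/s1c.png',cv2.resize(p[130:270,180:340],None,fx=4,fy=4,interpolation=cv2.INTER_CUBIC))
s=state();print(s['position'],s['ee_rot'],s['contact_force'])
E
```

```text
time_s: 2.1
position: [473.3, 110.7, 94.7]
ee_rot: [-0.15, 0.983, -0.103, 0.014]
contact_force: [-0.2, 0.0, 0.3]
opening: 0.0
gripper_force: 0.0
[471.47771225 110.70221531  91.85322664] [-0.14913738  0.983449   -0.10233589  0.01065193] [-0.23362141  0.86884678 -1.87289404]
```

View pics/s1c.png

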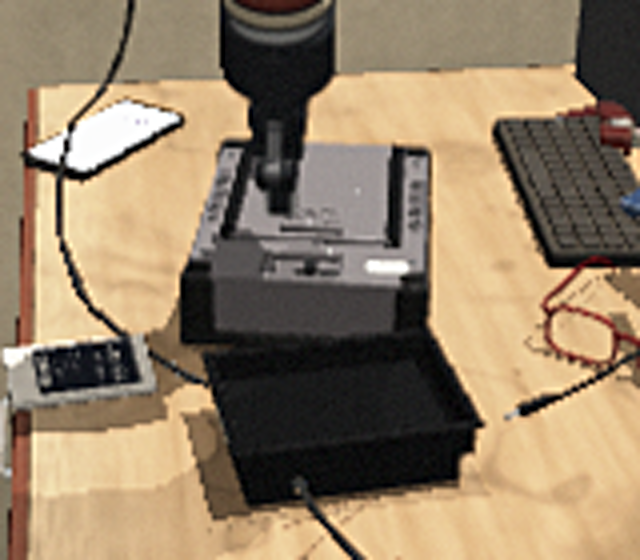

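```bash
python3 -m inch '[1,0,-6,0,0,0, 2,-1,-12,0,0,0, 3,-1,-18,0,0,0, 3,-1,-24,0,0,0, 3,-1,-27,0,0,0, 3,-1,-29,0,0,0, 3,-1,-29,0,0,0, 3,-1,-29,0,0,0]'
```

```text
time_s: 2.82
position: [478.2, 107.0, 67.5]
ee_rot: [-0.149, 0.983, -0.104, 0.016]
contact_force: [0.1, 0.2, 0.2]
opening: 0.002
gripper_force: 0.0
```

```bash
python3 -m inch '[-1,1,0,0,0,0, -3,2,-2,0,0,0, -3,2,-4,0,0,0, -3,2,-6,0,0,0, -3,2,-8,0,0,0, -3,2,-10,0,0,0, -3,2,-10,0,0,0, -3,2,-10,0,0,0]'
```

```text
time_s: 3.48
position: [475.0, 109.1, 57.1]
ee_rot: [-0.149, 0.983, -0.104, 0.015]
contact_force: [0.6, -0.3, 0.4]
opening: -0.002
gripper_force: 0.0
```

```bash
python3 -m inch '[0,0,-1,0,0,0, 0,0,-2,0,0,0, 0,0,-3,0,0,0, 0,0,-3,0,0,0, 0,0,-3,0,0,0, 0,0,-3,0,0,0, 0,0,-3,0,0,0, 0,0,-3,0,0,0]'
```

```text
time_s: 4.15
position: [475.1, 109.1, 54.4]
ee_rot: [-0.149, 0.983, -0.104, 0.015]
contact_force: [0.4, 0.2, 0.4]
opening: 0.003
gripper_force: 0.0
```

```bash
python3 -m inch '[2,-0.4,0,0,0,0, 4,-0.8,0,0,0,0, 6,-1.2,0,0,0,0, 8,-1.7,0,0,0,0, 10,-2.1,0,0,0,0, 12,-2.5,0,0,0,0, 14,-2.9,0,0,0,0, 15.6,-3.3,0,0,0,0]'
```

```text
time_s: 4.82
position: [490.7, 105.7, 54.2]
ee_rot: [-0.149, 0.983, -0.104, 0.015]
contact_force: [-0.5, -0.6, 0.9]
opening: -0.001
gripper_force: 0.8
```

```bash
python3 -m inch '[0.5,-0.1,0,0,0,0, 1,-0.2,0,0,0,0, 1.5,-0.3,0,0,0,0, 2,-0.4,0,0,0,0, 2.5,-0.5,0,0,0,0, 3,-0.6,0,0,0,0, 3.5,-0.7,0,0,0,0, 4,-0.8,0,0,0,0]'
```

```text
time_s: 5.48
position: [491.5, 105.6, 54.0]
ee_rot: [-0.149, 0.983, -0.103, 0.012]
contact_force: [-7.9, -0.0, 4.8]
opening: 0.002
gripper_force: 3.5
```

```bash
python3 -m inch '[-4,0.8,0,0,0,0, -5,1,5,0,0,0, -5,1,25,0,0,0, -4,3,36,-0.1,0.021,0, -2,6,36,-0.2,0.042,0, -2,6,36,-0.2935,0.062,0, -2,6,22,-0.2935,0.062,0, -2,6,10,-0.2935,0.062,0]'
python3 -m inch '[0.4,2,0,0,0,0, 1,5,0,0,0,0, 1.7,8,0,0,0,0, 2.3,11,0,0,0,0, 2.9,14,0,0,0,0, 3.6,17,0,0,0,0, 4.2,20,0,0,0,0, 4.8,23,0,0,0,0]'
cat > j.py <<'E'
from h import *
E
python3 - <<'E'
from h import *
p,d=grab('side','s2');q,_=grab('top','t2')
a=cv2.resize(p[130:240,210:310],(500,550),interpolation=cv2.INTER_CUBIC)
cv2.imwrite('pics/s2c.png',a)
E
```

```text
time_s: 6.15
position: [495.5, 116.2, 65.4]
ee_rot: [-0.001, 0.995, -0.101, 0.004]
contact_force: [-1.3, -0.5, -0.2]
opening: -0.003
gripper_force: 0.0
time_s: 6.82
position: [497.9, 133.2, 64.6]
ee_rot: [0.0, 0.994, -0.105, 0.0]
contact_force: [-0.0, -1.8, 1.2]
opening: -0.001
gripper_force: 1.0
```

View pics/s2c.png

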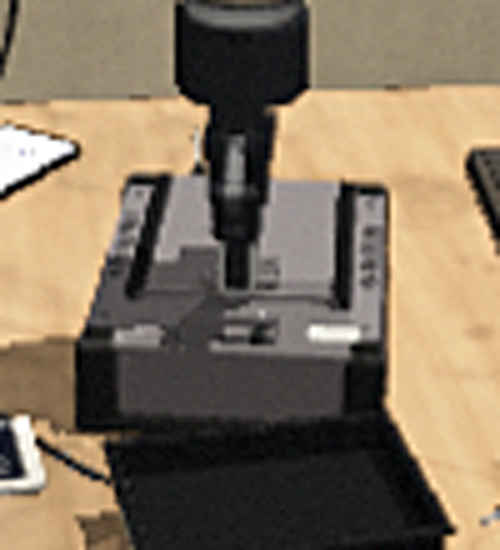

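```bash
python3 -m inch '[1.6,7.4,0,0,0,0, 3.2,14.9,0,0,0,0, 4.8,22.3,0,0,0,0, 6.3,29.8,0,0,0,0, 7.9,37.2,0,0,0,0, 9.5,44.6,0,0,0,0, 11,52,0,0,0,0, 12.5,59,0,0,0,0]'
python3 -m inch '[0.6,3,0,0,0,0, 1.2,6,0,0,0,0, 1.8,9,0,0,0,0, 2.3,11,0,0,0,0, 2.7,13,0,0,0,0, 3.1,15,0,0,0,0, 3.5,17,0,0,0,0, 3.5,17,0,0,0,0]'
```

```text
time_s: 7.58
position: [510.2, 193.9, 64.2]
ee_rot: [0.0, 0.995, -0.105, 0.0]
contact_force: [1.4, -2.8, 0.2]
opening: 0.001
gripper_force: 1.1
time_s: 8.25
position: [511.9, 203.7, 64.1]
ee_rot: [0.004, 0.994, -0.107, -0.002]
contact_force: [-1.6, -11.2, 4.8]
opening: -0.0
gripper_force: 5.4
```

```bash
python3 -m inch '[-1.5,-7,0,0,0,0, -2,-8,8,0,0,0, -2,-8,40,0,0,0, -3,-20,75,0,0,0, -3,-50,105,0,0,0, -3,-90,125,0,0,0, -3,-130,135,0,0,0, -3,-170,135,0,0,0]' 1
python3 - <<'E'
from h import *
print(state()['qpos'])
q,d=grab('top','t3');cv2.imwrite('pics/t3c.png',cv2.resize(q[135:235,155:335],None,fx=4.4,fy=4.4,interpolation=cv2.INTER_CUBIC))
E
```

```text
time_s: 8.92
position: [511.7, 42.2, 202.2]
ee_rot: [-0.002, 0.995, -0.103, 0.003]
contact_force: [1.2, -0.5, -1.1]
opening: 0.999
gripper_force: 0.0
[-0.26236314  0.44064837  0.19979181  1.86284435 -0.11706217  0.84312904
 -1.78121419]
```

View pics/t3c.png

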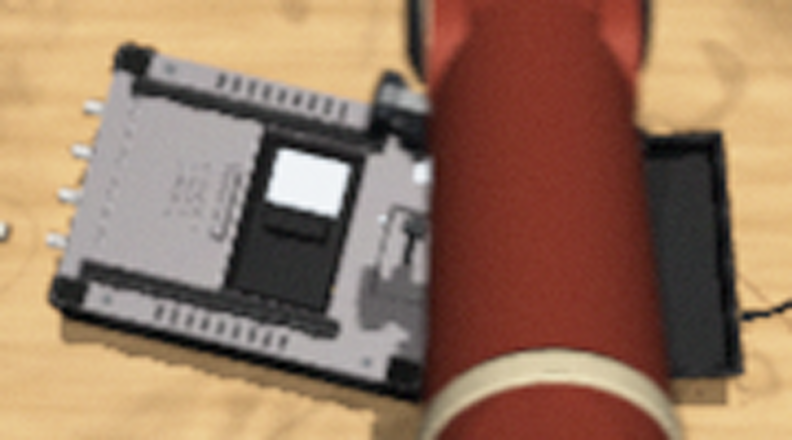

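```bash
python3 -m inch '[-1,16,0,0,0,0.11, -1,33,0,0,0,0.22, -2,49,0,0,0,0.33, -3,65,0,0,0,0.44, -3,82,0,0,0,0.55, -4,98,0,0,0,0.66, -5,115,0,0,0,0.77, -5.2,130.1,0,0,0,0.88]' 0.5 40
python3 -m inch '[0,0,-15,0,0,0.12, 0,0,-35,0,0,0.24, 0,0,-55,0,0,0.36, 0,0,-75,0,0,0.48, 0,0,-92,0,0,0.6, 0,0,-105,0,0,0.69, 0,0,-112,0,0,0.69, 0,0,-115,0,0,0.69]'
python3 - <<'E'
from h import *
d=np.load('pics/t3.npy');P=pts('top',d)
# rib and pack top, crop px -> image
for n,(x,y) in dict(rib=(298,228),pack=(265,260),pack2=(310,270)).items():
    u,v=round(155+x/4.4),round(135+y/4.4);print(n,np.median(P[v-1:v+2,u-2:u+3].reshape(-1,3),0).round(1))
p,d=grab('side','s4');cv2.imwrite('pics/s4c.png',cv2.resize(p[130:240,210:310],(500,550),interpolation=cv2.INTER_CUBIC))
s=state();print(s['position'],s['ee_rot'],s['opening'])
E
```

```text
time_s: 9.63
position: [504.0, 174.1, 199.1]
ee_rot: [-0.001, 0.943, 0.332, -0.001]
contact_force: [-0.4, 0.2, -0.7]
opening: 0.499
gripper_force: 0.0
time_s: 10.3
position: [504.1, 172.1, 83.1]
ee_rot: [-0.001, 0.778, 0.628, -0.001]
contact_force: [0.1, -0.2, 0.2]
opening: 0.501
gripper_force: 0.0
rib [500.3 166.2  53.3]
pack [481.6 188.7  44.5]
pack2 [477.1 160.6  43.1]
[504.41765763 172.06069371  83.32750439] [-7.77342303e-04  7.78186490e-01  6.28032196e-01 -8.62179170e-04] 0.4972326721419861
```

View pics/s4c.png

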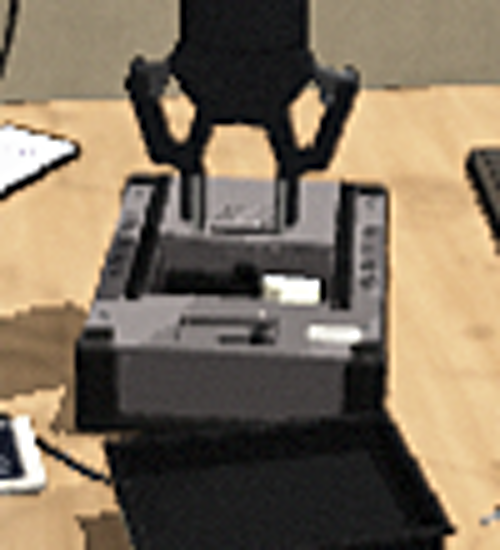

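```bash
python3 -m inch '[1,-2,-10,0,0,0, 1,-2,-20,0,0,0, 1,-2,-28,0,0,0, 1,-2,-33,0,0,0, 1,-2,-36,0,0,0, 1,-2,-38,0,0,0, 1,-2,-39,0,0,0, 1,-2,-39,0,0,0]'
python3 -m inch '[0,0,0,0,0,0, 0,0,0,0,0,0, 0,0,0,0,0,0, 0,0,0,0,0,0, 0,0,0,0,0,0, 0,0,0,0,0,0, 0,0,0,0,0,0, 0,0,0,0,0,0]' 0 50
```

```text
time_s: 11.02
position: [506.3, 169.7, 45.2]
ee_rot: [-0.0, 0.778, 0.629, 0.0]
contact_force: [0.4, -0.8, -0.2]
opening: 0.503
gripper_force: 0.0
time_s: 11.68
position: [506.6, 169.7, 45.8]
ee_rot: [0.0, 0.778, 0.629, 0.0]
contact_force: [-0.3, -0.7, 5.4]
opening: 0.145
gripper_force: 50.7
```

```bash
python3 -m inch '[0,0,3,0,0,0, 0,0,8,0,0,0, 0,0,15,0,0,0, 0,0,25,0,0,0, 0,0,38,0,0,0, 0,0,52,0,0,0, 0,0,68,0,0,0, 0,0,80,0,0,0]'
python3 - <<'E'
from h import *
p,d=grab('side','s5');cv2.imwrite('pics/s5c.png',cv2.resize(p[110:270,190:330],(560,600),interpolation=cv2.INTER_CUBIC))
E
```

```text
time_s: 12.35
position: [506.6, 169.8, 127.1]
ee_rot: [0.0, 0.778, 0.629, 0.001]
contact_force: [0.4, -0.1, -1.0]
opening: 0.142
gripper_force: 50.0
```

View pics/s5c.png

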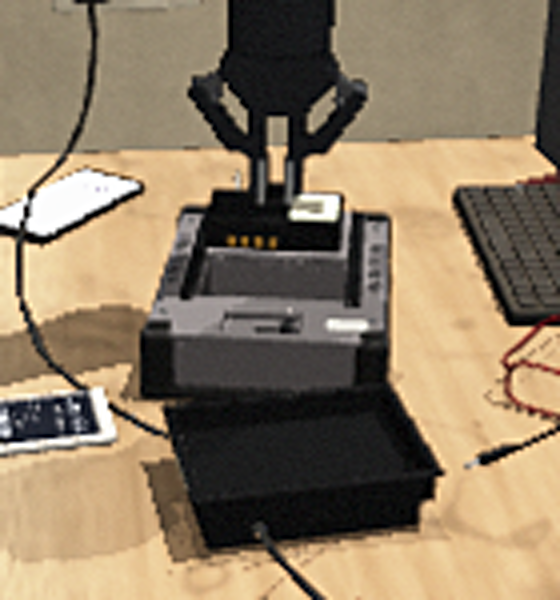

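```bash
python3 -m inch '[-1,-12,2,0,0,0, -3,-40,2,0,0,0.05, -6,-70,2,0,0,0.1, -9,-105,2,0,0,0.15, -12,-140,2,0,0,0.2, -15,-175,2,0,0,0.25, -17,-205,2,0,0,0.292, -17,-219.5,2,0,0,0.292]'
python3 -m inch '[0,0,-2,0,0,0, 0,0,-8,0,0,0, 0,0,-18,0,0,0, 0,0,-28,0,0,0, 0,0,-38,0,0,0, 0,0,-48,0,0,0, 0,0,-54,0,0,0, 0,0,-57,0,0,0]'
```

```text
time_s: 13.07
position: [486.7, -56.7, 126.3]
ee_rot: [-0.0, 0.68, 0.733, -0.003]
contact_force: [-0.3, -0.3, -1.7]
opening: 0.143
gripper_force: 49.9
time_s: 13.73
position: [488.5, -49.3, 68.8]
ee_rot: [-0.001, 0.677, 0.736, -0.001]
contact_force: [0.1, 0.2, -1.1]
opening: 0.141
gripper_force: 49.9
```

```bash
python3 -m inch '[0,0,-3,0,0,0, 0,0,-6,0,0,0, 0,0,-8,0,0,0, 0,0,-9,0,0,0, 0,0,-10,0,0,0, 0,0,-11,0,0,0, 0,0,-11.5,0,0,0, 0,0,-11.5,0,0,0]'
```

```text
time_s: 14.4
position: [489.3, -50.0, 58.8]
ee_rot: [0.0, 0.678, 0.735, 0.0]
contact_force: [0.1, -0.6, -0.6]
opening: 0.145
gripper_force: 49.9
```

```bash
python3 -m inch '[0,0,-0.5,0,0,0, 0,0,-1,0,0,0, 0,0,-1.5,0,0,0, 0,0,-2,0,0,0, 0,0,-2,0,0,0, 0,0,-2,0,0,0, 0,0,-2,0,0,0, 0,0,-2,0,0,0]'
```

```text
time_s: 15.07
position: [489.4, -49.9, 57.7]
ee_rot: [0.0, 0.678, 0.735, -0.0]
contact_force: [-1.6, -0.4, 7.2]
opening: 0.147
gripper_force: 50.9
```

```bash
python3 -m inch '[0,0,0.5,0,0,0, 0,0,0.5,0,0,0, 0,0,0.5,0,0,0, 0,0,0.5,0,0,0, 0,0,0.5,0,0,0, 0,0,0.5,0,0,0, 0,0,2,0,0,0, 0,0,4,0,0,0]' 0.45
python3 -m inch '[0,0,6,0,0,0, 0,0,16,0,0,0, 0,0,36,0,0,0, 0,0,66,0,0,0, 0,-20,100,0,0,0, 0,-55,120,0,0,0, 0,-95,130,0,0,0, 0,-135,130,0,0,0]'
python3 -m inch '[0,-40,0,0,0,0, 0,-80,0,0,0,0, 0,-120,0,0,0,0, 0,-150,0,0,0,0, 0,-160,0,0,0,0, 0,-160,0,0,0,0, 0,-160,0,0,0,0, 0,-160,0,0,0,0]'
python3 - <<'E'
from h import *
q,d=grab('top','t6');P=pts('top',d);cv2.imwrite('pics/t6c.png',cv2.resize(q[135:265,155:415],(800,400),interpolation=cv2.INTER_CUBIC))
s=state();print(s['time_s'],s['position'])
E
```

```text
time_s: 15.73
position: [489.1, -49.9, 60.7]
ee_rot: [-0.0, 0.678, 0.735, -0.0]
contact_force: [-0.1, -0.1, -0.6]
opening: 0.451
gripper_force: 0.0
time_s: 16.4
position: [491.2, -186.2, 195.3]
ee_rot: [0.004, 0.677, 0.736, 0.002]
contact_force: [0.6, -1.1, 0.7]
opening: 0.45
gripper_force: 0.0
time_s: 17.07
position: [490.0, -341.9, 191.3]
ee_rot: [-0.0, 0.677, 0.736, 0.001]
contact_force: [0.9, -0.2, -0.2]
opening: 0.451
gripper_force: 0.0
17.1167 [ 490.15931993 -341.75801085  191.28826281]
```

View pics/t6c.png

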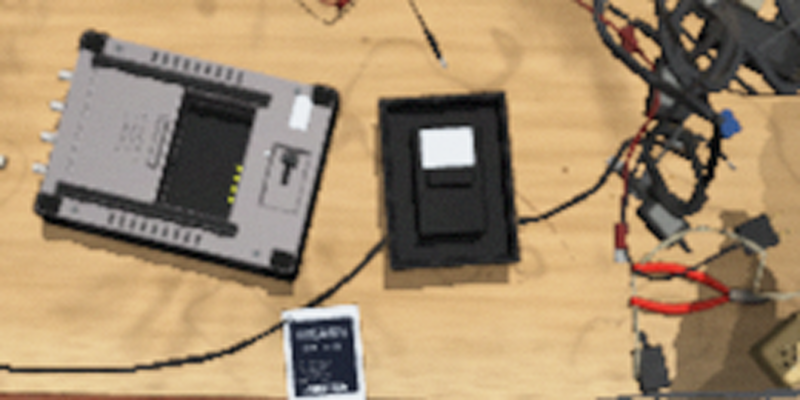

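The pack (crop 450,182) lies flat, rib up and centred in the tray. The bay is empty, the cover is open, the lock is at its +x end, and the side cutters are undisturbed.

```bash
python3 -c "from plant import finish_job;print(finish_job())"
```

```text
the job is handed in; nothing more can be done
None
```

I slid the lock open, pushed the cover fully open and set the pack flat, rib up and lengthwise in the middle of the tray. I handed the job in at about 17 s, and the verdict was not shown.

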